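# Open the swab bin by its lever and ease the lid shut

## Task

With the fingertips, press the front lever of the walnut swab bin all the way down so that its linked steel lid stands wide open, and keep it wide open for at least two seconds while I drop a used stylus swab in. Then let the lever up slowly under the fingertip, so that the lid is eased down and never drops or slams, and finish with the lid shut and the hand clear. Work by the lever only: do not touch the lid, and leave the record clamp, pot, adapter, ashtray, brush, mug and remote where they are, not lifted or pushed about.

Things in the scene. Friction and masses are not known exactly. Their poses are not given: they have to be found in the camera images.
- bin: Walnut box, 150 deep (x) x 160 wide (y) x 140 mm high, fixed, with a flat steel lid (closed top at 147 mm) hinged along its far upper edge and a steel lever sticking out of the middle of its front. Origin: centre of its underside; its -x axis points out of the front, along the lever, z up. The only thing here with a lever.
- lever_pivot (a point): The lever's horizontal hinge pin (parallel to the bin's y axis), 10 mm outside the front face, 80 mm above the cabinet top. Does not move with the lever. Axes parallel to the bin's.
- lever_press (a point): Centre of the upper face of the lever's flat end pad (50 mm along the lever, 62 wide, 8 thick); moves with the lever. It is 105 mm from the pivot along the lever and 4 mm above its centre line. At rest the lever slopes up and outward at 0.18 rad (this point 103 mm above the cabinet top), fully pressed down and outward at 0.17 rad (66 mm). Press here from above.
- lever (a joint): Angle of the lever, 0 at rest (up), growing as the pad is pressed down, hard stop at 0.35 rad. Moving it takes about 2 to 6 N at the pad. It never stays down by itself: the weight of the lid drives it up again as soon as it is let go.
- lid (a joint): Angle of the lid, 0 shut, always 3.2 x the lever angle (rigid linkage in the box), 1.12 rad with the lever fully down; its front edge rises and swings away from the lever. It has no damper and falls shut hard if the lever is released or let up quickly; raising the fingertip at 25 mm/s brings it down at about 0.8 rad/s.
- clamp: Bystander: chrome record clamp, 74 mm across, 50 mm high, loose; origin centre of underside. It or the pot stands beside the lever, on either side.
- pot: Bystander: blue silicone stylus cleaner pot with clip-on lid, 62 mm across, 34 mm high, loose, origin centre of underside.
- adapter: Bystander: grey plastic single adapter, disc 38 mm across, 9 mm high, lying in front of the lever, loose, origin centre of underside.
- ashtray: Bystander: round glass ashtray, 112 mm across, 34 mm high, beside the bin, loose, origin centre of underside.
- brush: Bystander: record brush, 95 x 34 mm, 34 mm high, beside the bin, loose, origin centre of underside.
- mug: Bystander: white mug, 80 mm across, 90 mm high, near the robot on its left, loose, origin centre of underside.
- remote: Bystander: black remote control, 150 x 45 x 18 mm, near the robot on its right, loose, origin centre of underside.

How it is judged:
By the outcome, as a careful person would: the job done as asked, in the order asked, and still so for the second after the job is handed in, with the robot touching nothing.
It also fails if it takes over 42 s, if anything falls off the work surface, if the arm or the gripper's body presses on something with over 40 N, if the wrist force passes 120 N, or if a joint passes its speed limit or range.

## Robot

A 7-joint arm with a two-finger parallel gripper is mounted at the origin on the work surface. World frame = base frame: x ahead of the robot, y to its left, z up, the work surface at z = 0. Lengths are in m, angles in rad, forces in N, time in s.
With the tool pointing down it reaches from about 0.35 to 0.9 m from the base axis. Payload 7.2 kg.
Tool frame: the origin (TCP) lies at the very end of the fingers, on their centre line; the grasp point (between the pads) lies 19 mm behind it; z points along the fingers, x is the direction in which the jaws open and shut, and the axes are right-handed (so a half turn about z gives the same grasp; the last joint's range is limited). The gripper opens to 85 mm and grips with 20 to 120 N. Pads are 22 mm wide; open, the fingers measure 114 mm over their backs; the gripper's body (76 mm by 85 mm) begins 54 mm behind the grasp point. The pads swing forward as they close: fully open they stand 13 mm farther back than shut.
Start: joints at [-1.174, 0.411, -0.013, 1.596, 0.006, 1.134, -0.082], TCP at [0.28, 0.559, 0.231] pointing down, gripper open.
Joint ranges: [-2.95, 2.95], [-0.29, 1.99], [-1.47, 1.44], [0.14, 2.54], [-1.03, 4.17], [0.13, 1.85], [-2.86, 2.86]. Speed limits (rad/s): [2.39, 2.39, 3.01, 3.01, 3.14, 3.14, 3.14].

## Interface

Orientations are given as a rotation vector (axis times angle).
In Python, from cell import get_obs, camera, camera_params, sign_off, regions_of gives the robot as it stands.
- The arm moves only by the tool step_arm, never from a script. Its arguments are lists of equal length, an entry for each row: "delta_pos": the shift along the tool's x, y, z in m, a list of three; "turn": the turn about the tool's z in rad. In form: {"delta_pos": [[dx, dy, dz], ...], "turn": [turn, ...]}. A call has 1 to 10 rows; each row is the pose to reach, as a shift and turn from the pose commanded when the call began, along the tool's axes at that moment; what a row does not reach only later rows make up. A row lasts 1/8 s, in which the tool goes at most 62.5 mm and 10.7 degrees, less where a joint would pass 70% of its speed; a pose out of reach is approached as far as the arm can. A call with a gripper value outside its range is refused whole. "fingers" is the gripper's target within -1 to 1 (fully open at 1, half-way at 0, shut at -1), set as the call begins (left out, the last holds). The fingers move at their own pace and stop on an object; "squeeze" is the grip in N (left out, the last holds). Time passes only in rows, so rows that repeat a pose let the fingers close. It gives the time, the measured TCP pose, the force and the opening at its end, in the units of the state.
- get_obs(): the state, without advancing time (a new reading comes with each control period).
- camera(name): name is "scene" or "top" or "wrist"; returns (picture, depth): 480x640x3 uint8, red, green, blue; 480x640 float32, m along the optical axis (not along the pixel's ray), 0 where there is no reading.
- camera_params(name): a dict with "mtx" (3x3 intrinsics, pixels), "distortion" ([k1, k2, p1, p2, k3] as OpenCV has them; the pictures are not rectified), "extrinsics" (4x4, takes a point from camera to world coordinates). Camera axes: x right, y down, z forward; pixel columns grow to the right and rows downward; lengths in m; the calibration is good to about 2 mm. A picture is of the moment at which its call begins: read the wrist's pose just before it. camera_params takes no time and is no camera call; for the wrist camera it gives the pose at the moment of the call.
- sign_off(): hands the job in, once; it reports no verdict.
Trained networks look in the newest picture that a camera, given by its name, has taken for a name from the list of things; names that differ only in an ending like _2 or _b are one class to them, and where a whole thing is asked for, a point or a joint stands for the part that bears it (a point fixed in the world has none). Each returns a list of dicts, best first, with "score" (0 to 1); they miss things now and then, are a little off and sometimes report something else, mostly with a low value. They report only what shows in the picture. A call takes as long as a camera call.
- regions_of(camera, name): "region" (480x640 bool, what is visible of it) and "rect" ([centre column, centre row, width, height] in pixels, round what is visible of it).
The state is a dict: "time_s": time; "joints": joint angles; "dq": joint speeds; "tau": joint torques, N m; "ee_pos": TCP position; "ee_rot": TCP orientation; "ft_force": force on the tool from outside, world axes, zero at the start; "torque": the same for the moment, N m; "grip_width": finger opening in m.
Only numpy, scipy, OpenCV 4.12 (cv2) and the standard library are available. Lean on these libraries where they do the work, as an engineer would, in place of code of your own. Each camera call takes 0.05 s, during which the arm holds its last target. There are 200 camera calls.

## Working session

There is one attempt and no reset: what is moved stays moved. The work goes in short steps, Python scripts to look and compute and a tool call to move; the robot and the scene stay as the last step left them, time stands still between calls to the robot, and variables do not carry over. Pictures are saved under pics/ and viewed, about 8 in all and at most 12, crops included, and the job is handed in when it is done.

Besides the shell and the picture viewer there is one more tool, called after "Request:" by a JSON object that holds its "name" and its "arguments", one argument or row to a line. step_arm: Moves the arm, as the interface text tells. Its arguments: {"type":"object","properties":{"delta_pos":{"type":"array","items":{"type":"array","items":{"type":"number"}}},"turn":{"type":"array","items":{"type":"number"}},"fingers":{"type":"number"},"squeeze":{"type":"number"}},"required":["delta_pos","turn"]}

```bash
mkdir -p pics; cat > h.py <<'E'
import numpy as np,cv2
from cell import *
def pts(cam,depth,mask):
    p=camera_params(cam);v,u=np.nonzero(mask&(depth>0));z=depth[v,u]
    n=cv2.undistortPoints(np.c_[u,v].astype(np.float64)[:,None],np.array(p['mtx']),np.array(p['distortion']))[:,0]
    E=np.array(p['extrinsics']);return (np.c_[n*z[:,None],z])@E[:3,:3].T+E[:3,3]
E
python3 - <<'E'
from h import *
o=get_obs();print({k:np.round(o[k],3) for k in o})
for c in ['top','scene']:
    im,d=camera(c);cv2.imwrite(f'pics/{c}1.png',im[:,:,::-1]);np.save(f'{c}.npy',d)
    for n in ['bin','lever','lever_press','lid','clamp','pot','adapter','mug','ashtray','brush','remote']:
        for r in regions_of(c,n)[:1]:
            P=pts(c,d,r['region'])
            if len(P): print(c,n,round(r['score'],2),np.round(r['rect']),np.round(np.median(P,0),3),np.round(np.percentile(P,2,0),3),np.round(np.percentile(P,98,0),3))
E
```

```text
{'time_s': np.float64(0.0), 'joints': array([-1.174,  0.412, -0.013,  1.597,  0.006,  1.134, -0.082]), 'dq': array([-0.   ,  0.002,  0.   ,  0.   , -0.   ,  0.001, -0.   ]), 'tau': array([ 2.0000e-03, -6.0061e+01,  6.8300e-01, -2.9942e+01,  1.4000e-02,
        1.0000e-02, -0.0000e+00]), 'ee_pos': array([0.28 , 0.558, 0.23 ]), 'ee_rot': array([ 2.672e+00,  1.650e+00, -2.000e-03]), 'ft_force': array([-0.139, -0.302, -0.299]), 'torque': array([-0.004, -0.033, -0.005]), 'grip_width': np.float64(0.086)}
top bin 0.74 [248. 253.  25.  46.] [0.527 0.19  0.099] [0.486 0.161 0.001] [0.606 0.231 0.111]
top lever 0.59 [248. 256.  28.  45.] [0.527 0.19  0.1  ] [0.486 0.161 0.082] [0.605 0.23  0.111]
top lever_press 0.63 [249. 255.  28.  41.] [0.524 0.191 0.101] [0.486 0.164 0.009] [0.6   0.231 0.111]
top lid 0.69 [251. 254.  29.  42.] [0.525 0.191 0.1  ] [0.489 0.163 0.082] [0.604 0.23  0.111]
top clamp 0.96 [292. 276.  25.  22.] [0.489 0.068 0.033] [0.459 0.036 0.017] [0.522 0.101 0.057]
top pot 0.69 [206. 238.  21.  16.] [0.605 0.327 0.034] [0.577 0.298 0.   ] [0.634 0.356 0.042]
top adapter 0.
[... 797 characters left out ...]
ene lid 0.56 [324. 273. 107.  77.] [0.697 0.142 0.148] [0.606 0.045 0.143] [0.781 0.225 0.15 ]
scene clamp 0.79 [381. 260.  31.  33.] [0.503 0.085 0.031] [0.463 0.048 0.005] [0.524 0.105 0.053]
scene pot 0.96 [426. 355.  38.  38.] [0.615 0.332 0.034] [0.579 0.3   0.001] [0.638 0.355 0.037]
scene adapter 0.45 [456. 304.  21.  14.] [0.456 0.266 0.008] [ 0.436  0.247 -0.001] [0.471 0.281 0.011]
scene mug 0.71 [566. 330.  76.  63.] [0.408 0.46  0.058] [0.355 0.418 0.006] [0.432 0.517 0.091]
scene ashtray 0.78 [362. 394.  69.  67.] [0.75  0.311 0.012] [0.705 0.265 0.007] [0.805 0.365 0.036]
scene remote 0.6 [279. 174.  50.  19.] [ 0.444 -0.416  0.019] [ 0.369 -0.454  0.004] [ 0.511 -0.394  0.023]
```

View pics/top1.png

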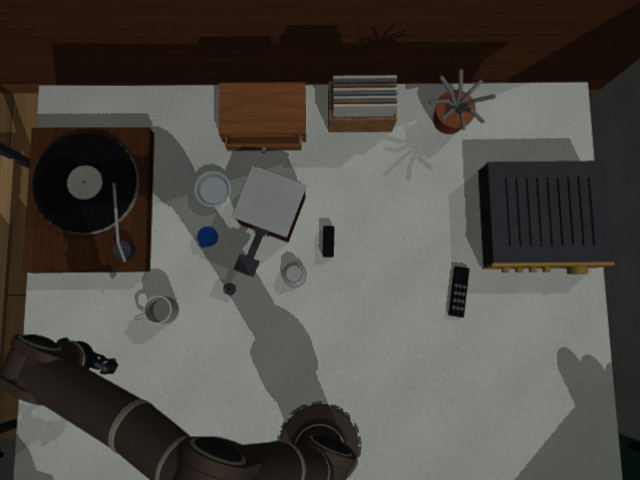

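View pics/scene1.png

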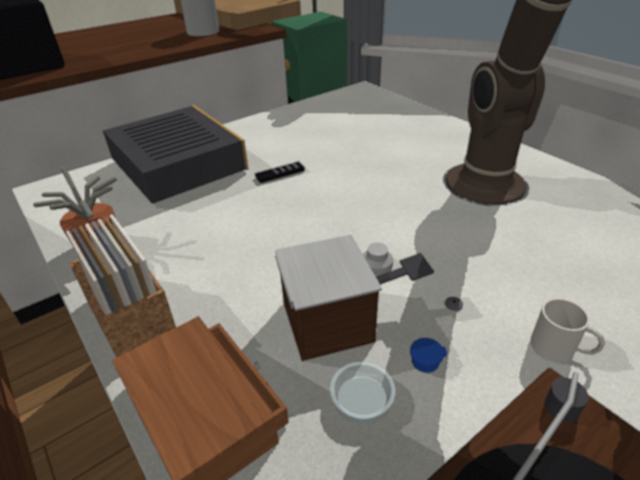

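Top view: the bin lid is at about (270,203), the lever pad at (247,265), the clamp at (292,272), the adapter at (229,289) and the pot at (207,237). Scene view: lid at (325,270), pad at (417,266). Next I fit the bin yaw and pad position.

```bash
python3 - <<'E'
from h import *
for c in ['top','scene']:
    d=np.load(c+'.npy');P=pts(c,d,np.ones((480,640),bool))
    box=(P[:,0]>.4)&(P[:,0]<.85)&(P[:,1]>0)&(P[:,1]<.28)
    L=P[box&(P[:,2]>.138)&(P[:,2]<.156)]
    (cx,cy),s,a=cv2.minAreaRect(L[:,:2].astype(np.float32));print(c,'lid',cx,cy,s,a,np.median(L[:,2]),len(L))
    V=P[box&(P[:,2]>.072)&(P[:,2]<.125)&(P[:,0]<.61)&(P[:,1]>.13)]
    m,vv,e=cv2.PCACompute2(V[:,:2].astype(np.float64),None);print('lever',m,vv[0],np.degrees(np.arctan2(*vv[0][::-1])))
    c0=np.array([cx,cy]);
    for t in [0]:
        dv=m[0]-c0;dv/=np.linalg.norm(dv);print('dir by centres',dv,np.degrees(np.arctan2(dv[1],dv[0])))
        s1=(V[:,:2]-c0)@dv;l=(V[:,:2]-c0)@np.array([-dv[1],dv[0]])
        print('s range',np.percentile(s1,[1,99]));k=s1>np.percentile(s1,99)-.045
        print('pad lat',np.percentile(l[k],[2,50,98]),'pad mean',V[k].mean(0))
        print('nominal press',c0+dv*(.075+.01+.105*np.cos(.18)-.004*np.sin(.18)))
from scipy.spatial.transform import Rotation as R
o=get_obs();print(R.from_rotvec(o['ee_rot']).as_matrix().round(3))
E
```

```text
top lid 0.6903300881385803 0.13322845101356506 (0.1666654348373413, 0.1633678823709488) 68.76131439208984 0.14752826720937273 3264
lever [[0.53889395 0.18974082]] [ 0.91084665 -0.41274494] -24.377384931219943
dir by centres [-0.93688974  0.34962497] 159.53562142281592
s range [0.07913171 0.21454547]
pad lat [-0.03105509 -0.00092103  0.02836889] pad mean [0.51041409 0.20173626 0.10367868]
nominal press [0.51458131 0.19881372]
scene lid 0.6915283203125 0.1331358700990677 (0.16868747770786285, 0.1621255874633789) 68.86467742919922 0.1477440323294782 5419
lever [[0.53220252 0.1974314 ]] [ 0.92057288 -0.39057084] -22.990023251195485
dir by centres [-0.92733796  0.37422493] 158.02358291149852
s range [0.10855575 0.21242942]
pad lat [-0.02781621 -0.0008439   0.03179685] pad mean [0.51540731 0.20457296 0.10322558]
nominal press [0.51757134 0.20333578]
[[ 0.448  0.894 -0.   ]
 [ 0.894 -0.448  0.   ]
 [ 0.    -0.    -1.   ]]
```

Request:
{"name": "step_arm", "arguments": {
  "delta_pos": [
    [-0.01, 0.017, 0],
    [-0.03, 0.052, 0],
    [-0.056, 0.097, 0],
    [-0.083, 0.145, 0],
    [-0.111, 0.193, 0],
    [-0.139, 0.241, 0],
    [-0.165, 0.287, 0],
    [-0.189, 0.328, 0.01],
    [-0.205, 0.356, 0.03],
    [-0.2134, 0.3709, 0.05]
  ],
  "turn": [0, -0.01, -0.02, -0.03, -0.04, -0.05, -0.06, -0.07, -0.08, -0.09],
  "fingers": -1,
  "squeeze": 20
}}

```text
time_s: 2.45
ee_pos: [0.5173, 0.1978, 0.1812]
ee_rot: [2.599, 1.763, 0.001]
ft_force: [-1.1, 0.0, -0.6]
grip_width: -0.0003
```

Request:
{"name": "step_arm", "arguments": {
  "delta_pos": [
    [0, 0, 0.01],
    [0, 0, 0.025],
    [0, 0, 0.04],
    [0, 0, 0.05],
    [0, 0, 0.05],
    [0, 0, 0.05]
  ],
  "turn": [0, 0, 0, 0, 0, 0]
}}

```text
time_s: 3.2
ee_pos: [0.5163, 0.202, 0.1316]
ee_rot: [2.596, 1.769, 0.001]
ft_force: [-0.3, -0.3, 0.5]
grip_width: 0.0003
```

```bash
python3 - <<'E'
from h import *
o=get_obs();print({k:np.round(o[k],3) for k in ['time_s','ee_pos','ee_rot','ft_force','grip_width']})
im,d=camera('wrist');P=pts('wrist',d,np.ones((480,640),bool))
cv2.imwrite('pics/w1.png',im[:,:,::-1])
s,_=camera('scene');cv2.imwrite('pics/s2.png',cv2.resize(s[180:400,240:560],None,fx=2.4,fy=2.4)[:,:,::-1])
for r in regions_of('wrist','lever_press')[:1]:
    Q=pts('wrist',d,r['region']);print(r['score'],r['rect'],Q.mean(0),np.percentile(Q,[2,98],axis=0).round(3))
E
```

```text
{'time_s': np.float64(3.2), 'ee_pos': array([0.516, 0.202, 0.132]), 'ee_rot': array([2.596e+00, 1.769e+00, 1.000e-03]), 'ft_force': array([-0.302, -0.284,  0.495]), 'grip_width': np.float64(0.0)}
0.77 [316.2, 320.1, 114.8, 173.0] [0.51240118 0.20300201 0.10365027] [[0.485 0.168 0.087]
 [0.604 0.234 0.108]]
```

View pics/w1.png

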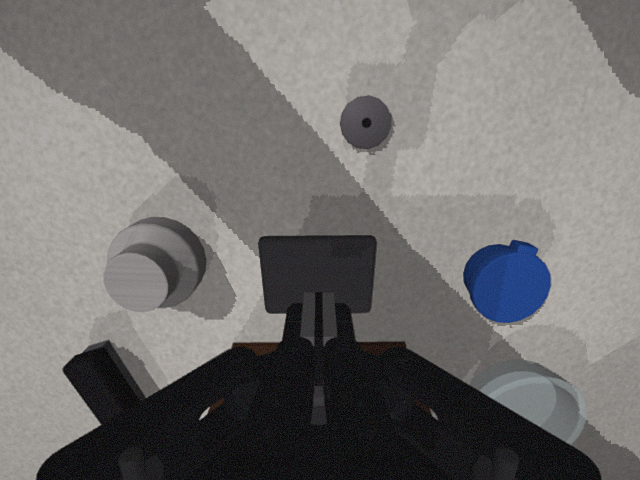

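View pics/s2.png

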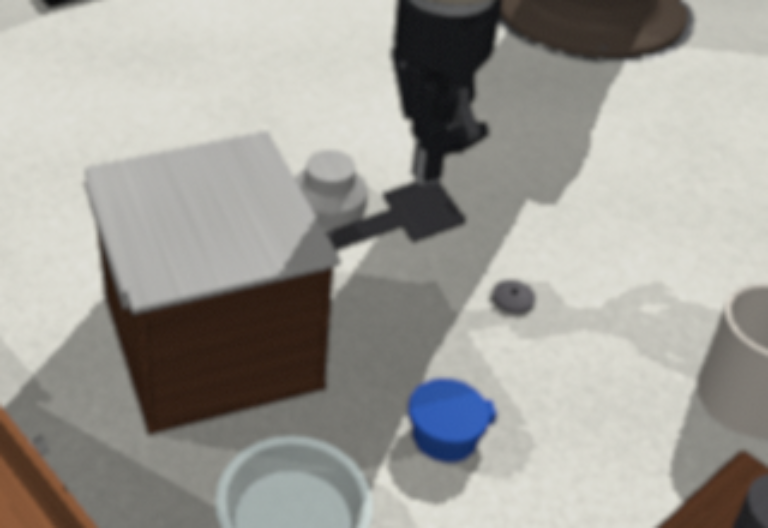

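The fingertips (318,300) are centred over the pad (columns 260–376, rows 237–312), with bystanders well clear. Next I press down slowly.

Request:
{"name": "step_arm", "arguments": {
  "delta_pos": [
    [0, 0, 0.006],
    [0, 0, 0.013],
    [0, 0, 0.02],
    [0, 0, 0.024],
    [0, 0, 0.027],
    [0, 0, 0.03],
    [0, 0, 0.033],
    [0, 0, 0.036],
    [0, 0, 0.039],
    [0, 0, 0.042]
  ],
  "turn": [0, 0, 0, 0, 0, 0, 0, 0, 0, 0]
}}

```text
time_s: 4.6
ee_pos: [0.516, 0.2018, 0.0891]
ee_rot: [-2.596, -1.769, -0.0]
ft_force: [-2.0, 0.6, 2.9]
grip_width: -0.0001
```

Request:
{"name": "step_arm", "arguments": {
  "delta_pos": [
    [0, 0, 0.003],
    [0, 0, 0.006],
    [0, 0, 0.009],
    [0, 0, 0.012],
    [0, 0, 0.015],
    [0, 0, 0.017],
    [0, 0, 0.019],
    [0, 0, 0.021]
  ],
  "turn": [0, 0, 0, 0, 0, 0, 0, 0]
}}

```text
time_s: 5.6
ee_pos: [0.5165, 0.2015, 0.0683]
ee_rot: [2.596, 1.768, 0.001]
ft_force: [0.2, -0.3, 1.3]
grip_width: 0.0004
```

Request:
{"name": "step_arm", "arguments": {
  "delta_pos": [
    [0, 0, 0.001],
    [0, 0, 0.002],
    [0, 0, 0.003],
    [0, 0, 0.003]
  ],
  "turn": [0, 0, 0, 0]
}}

```text
time_s: 6.1
ee_pos: [0.5167, 0.2016, 0.0673]
ee_rot: [2.597, 1.768, 0.002]
ft_force: [-5.2, -1.5, 21.1]
grip_width: -0.0002
```

Request:
{"name": "step_arm", "arguments": {
  "delta_pos": [
    [0, 0, 0.001],
    [0, 0, 0.002],
    [0, 0, 0.002]
  ],
  "turn": [0, 0, 0]
}}

```text
time_s: 6.48
ee_pos: [0.5168, 0.2017, 0.0669]
ee_rot: [-2.597, -1.768, -0.004]
ft_force: [-10.4, -4.7, 37.5]
grip_width: 0.0001
```

Hard stop reached: z is stuck while the force climbs. I ease off 2 mm, still on the stop, and hold.

Request:
{"name": "step_arm", "arguments": {
  "delta_pos": [
    [0, 0, -0.001],
    [0, 0, -0.002],
    [0, 0, -0.002],
    [0, 0, -0.002],
    [0, 0, -0.002],
    [0, 0, -0.002],
    [0, 0, -0.002],
    [0, 0, -0.002],
    [0, 0, -0.002],
    [0, 0, -0.002]
  ],
  "turn": [0, 0, 0, 0, 0, 0, 0, 0, 0, 0]
}}

```text
time_s: 7.72
ee_pos: [0.5167, 0.2016, 0.0673]
ee_rot: [2.597, 1.768, 0.003]
ft_force: [-5.4, -1.0, 21.7]
grip_width: -0.0001
```

```bash
python3 - <<'E'
from h import *
s,d=camera('scene');cv2.imwrite('pics/s3.png',cv2.resize(s[140:400,240:560],None,fx=2.2,fy=2.2)[:,:,::-1])
P=pts('scene',d,np.ones((480,640),bool));u=np.array([-.932,.362]);q=(P[:,:2]-[.691,.133]);a=q@u;l=q@np.array([-.362,-.932])
k=(abs(l)<.05)&(a<.06)&(a>-.12)&(P[:,2]>.155)&(P[:,2]<.32)
A=np.polyfit(a[k],P[k,2],1);print(k.sum(),'lid angle',np.arctan(A[0]),P[k,2].max(),get_obs()['time_s'],get_obs()['ft_force'])
E
```

```text
2106 lid angle 1.120748851205937 0.28904836917240906 7.775 [-5.01440252 -2.97845874 22.04807755]
```

View pics/s3.png

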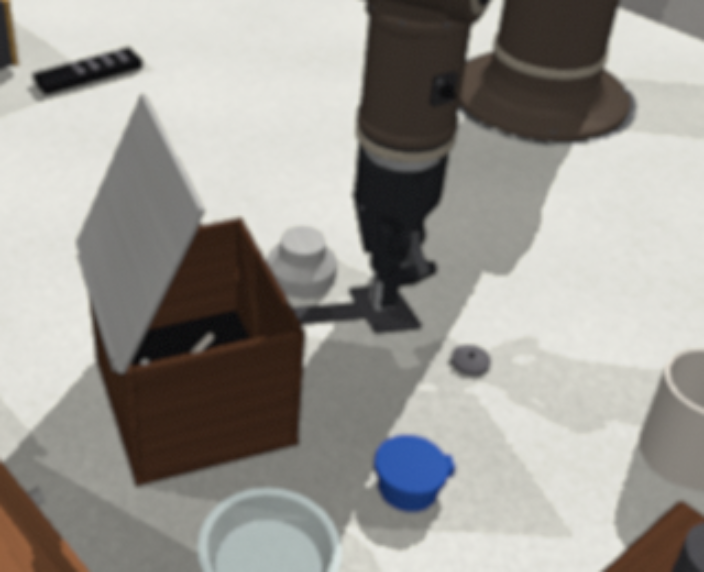

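The lid is wide open: fitted angle 1.12 rad, front edge near (145,95) in the crop, hand clear of it. I hold for another 2.5 s, then let it up.

Request:
{"name": "step_arm", "arguments": {
  "delta_pos": [
    [0, 0, 0],
    [0, 0, 0],
    [0, 0, 0],
    [0, 0, 0],
    [0, 0, 0],
    [0, 0, 0],
    [0, 0, 0],
    [0, 0, 0],
    [0, 0, 0],
    [0, 0, 0]
  ],
  "turn": [0, 0, 0, 0, 0, 0, 0, 0, 0, 0]
}}

```text
time_s: 9.02
ee_pos: [0.5167, 0.2016, 0.0673]
ee_rot: [2.597, 1.768, 0.003]
ft_force: [-5.7, -2.3, 21.3]
grip_width: -0.0003
```

Request:
{"name": "step_arm", "arguments": {
  "delta_pos": [
    [0, 0, 0],
    [0, 0, 0],
    [0, 0, 0],
    [0, 0, 0],
    [0, 0, 0],
    [0, 0, 0],
    [0, 0, 0],
    [0, 0, 0],
    [0, 0, 0],
    [0, 0, 0]
  ],
  "turn": [0, 0, 0, 0, 0, 0, 0, 0, 0, 0]
}}

```text
time_s: 10.28
ee_pos: [0.5167, 0.2016, 0.0673]
ee_rot: [2.597, 1.768, 0.003]
ft_force: [-5.4, -2.0, 20.5]
grip_width: 0.0001
```

Request:
{"name": "step_arm", "arguments": {
  "delta_pos": [
    [0, 0, -0.001],
    [0, 0, -0.002],
    [0, 0, -0.003],
    [0, 0, -0.004],
    [0, 0, -0.0055],
    [0, 0, -0.007],
    [0, 0, -0.0085],
    [0, 0, -0.01],
    [0, 0, -0.0115],
    [0, 0, -0.013]
  ],
  "turn": [0, 0, 0, 0, 0, 0, 0, 0, 0, 0]
}}

```text
time_s: 11.52
ee_pos: [0.516, 0.2017, 0.0784]
ee_rot: [-2.596, -1.769, 0.0]
ft_force: [-1.5, -0.5, 1.8]
grip_width: -0.0002
```

Request:
{"name": "step_arm", "arguments": {
  "delta_pos": [
    [0, 0, -0.0015],
    [0, 0, -0.003],
    [0, 0, -0.0045],
    [0, 0, -0.006],
    [0, 0, -0.0075],
    [0, 0, -0.009],
    [0, 0, -0.0105],
    [0, 0, -0.012],
    [0, 0, -0.0135],
    [0, 0, -0.015]
  ],
  "turn": [0, 0, 0, 0, 0, 0, 0, 0, 0, 0]
}}

```text
time_s: 12.78
ee_pos: [0.5165, 0.2016, 0.0935]
ee_rot: [2.596, 1.768, 0.001]
ft_force: [1.5, -1.4, 2.3]
grip_width: -0.0002
```

Request:
{"name": "step_arm", "arguments": {
  "delta_pos": [
    [0, 0, -0.001],
    [0, 0, -0.002],
    [0, 0, -0.003],
    [0, 0, -0.004],
    [0, 0, -0.005],
    [0, 0, -0.006],
    [0, 0, -0.007],
    [0, 0, -0.008],
    [0, 0, -0.009],
    [0, 0, -0.01]
  ],
  "turn": [0, 0, 0, 0, 0, 0, 0, 0, 0, 0]
}}

```text
time_s: 14.02
ee_pos: [0.5161, 0.2016, 0.1034]
ee_rot: [2.596, 1.769, 0.0]
ft_force: [1.4, -0.7, 2.3]
grip_width: -0.0
```

Request:
{"name": "step_arm", "arguments": {
  "delta_pos": [
    [0, 0, -0.001],
    [0, 0, -0.002],
    [0, 0, -0.003],
    [0, 0, -0.004],
    [0, 0, -0.005],
    [0, 0, -0.006],
    [0, 0, -0.008],
    [0, 0, -0.012],
    [0, 0, -0.02],
    [0, 0, -0.03]
  ],
  "turn": [0, 0, 0, 0, 0, 0, 0, 0, 0, 0]
}}

```text
time_s: 15.28
ee_pos: [0.5161, 0.2017, 0.134]
ee_rot: [-2.596, -1.769, -0.0]
ft_force: [0.4, 0.7, -0.0]
grip_width: 0.0
```

Request:
{"name": "step_arm", "arguments": {
  "delta_pos": [
    [0, 0, -0.02],
    [0, 0, -0.045],
    [0, 0, -0.07],
    [0, 0, -0.09],
    [0, 0, -0.1],
    [0, 0, -0.1],
    [0, 0, -0.1]
  ],
  "turn": [0, 0, 0, 0, 0, 0, 0]
}}

```text
time_s: 16.15
ee_pos: [0.5156, 0.2015, 0.2325]
ee_rot: [-2.596, -1.769, 0.002]
ft_force: [0.5, 1.2, -1.1]
grip_width: -0.0002
```

```bash
python3 - <<'E'
from h import *
o=get_obs();print({k:np.round(o[k],3) for k in ['time_s','ee_pos','ft_force']})
s,d=camera('scene');cv2.imwrite('pics/s4.png',cv2.resize(s[140:400,240:560],None,fx=2.2,fy=2.2)[:,:,::-1])
for n in ['lid','lever_press','clamp','pot','adapter']:
    for r in regions_of('scene',n)[:1]:
        P=pts('scene',d,r['region']);print(n,np.round(np.median(P,0),3),np.percentile(P[:,2],[5,95]).round(3))
E
```

```text
{'time_s': np.float64(16.15), 'ee_pos': array([0.516, 0.202, 0.233]), 'ft_force': array([ 0.526,  1.179, -1.119])}
lid [0.698 0.142 0.148] [0.146 0.149]
lever_press [0.527 0.194 0.101] [0.088 0.107]
clamp [0.503 0.085 0.033] [0.011 0.052]
pot [0.614 0.332 0.034] [0.01  0.036]
adapter [0.705 0.186 0.143] [0.02  0.149]
```

View pics/s4.png

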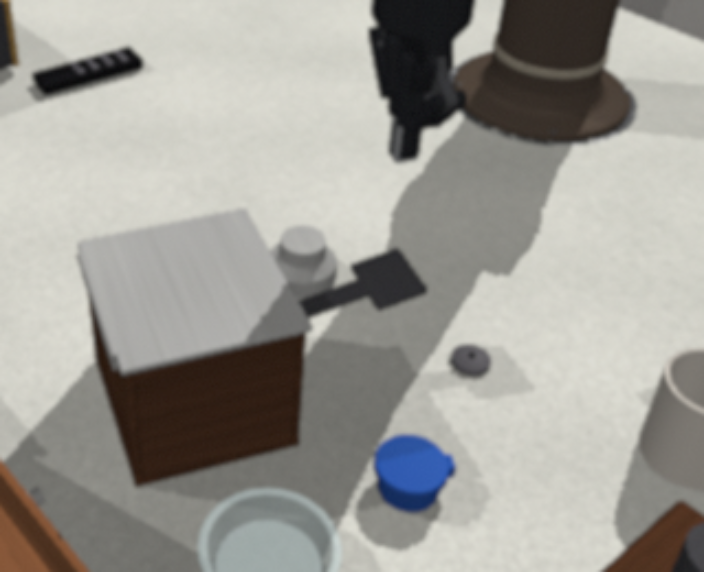

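The picture shows the lid shut at (190,290), the lever up with its pad at (390,278), and the hand well above. The adapter (470,360) and pot (412,472) haven't moved.

```bash
python3 -c "
from cell import *
print(sign_off())"
```

```text
the job is handed in; nothing more can be done
None
```

I pressed the lever to its hard stop with the closed fingertips, and the lid stood wide open at a fitted angle of 1.12 rad. I kept it there for about 4 s. I then let the lever up at 8–12 mm/s, with the lid's weight still on the fingertip (about 2 N) at the readings on the way up. The hand finished about 130 mm above the pad, and I handed the job in at about 16 s.

**Last checks:** the lid was shut, with its top at 148 mm, and the lever was back at rest. The clamp and pot measured where they started, to within about 2 mm. In the final picture the adapter, ashtray, mug and remote showed no change; the brush was not re-checked.

**Disagreed:** the network's final "adapter" detection landed on the bin, a false hit. The adapter shows at its original spot in the picture.

**Force:** the fingertip force briefly peaked at about 37 N while I confirmed the hard stop. I then eased it to about 21 N for the hold.

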